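# Lay the dryer-sheet carton down in the blue bay

## Task

On the laundry counter a yellow dryer-sheet carton stands upright in the middle of a wooden board. Tip it over with a push near its top so that it falls flat into the blue bay, then push it along the board, fully into the blue bay, until its top end rests snug and square against the wooden stop strip there. Do it all by pushing, never lift the carton, and leave everything else where it is.

Things in the scene. Friction and masses are not known exactly. Their poses are not given: they have to be found in the camera images.
- board: wooden board fixed to the counter, 190 mm (its x) by 536 mm (its y), 6 mm thick; origin at the centre of its underside, on the counter; z up. Its middle 100 mm of length is bare wood; on either side of that lies a coloured bay. Across each end runs a fixed wooden stop strip, 18 mm wide, its top 30 mm above the counter, its inner face 250 mm from the origin along +y or -y.
- blue_bay: the blue bay, a thin flat blue rectangle on the board, 170 mm (along the board's x) by 200 mm (along the board's y), no raised edges of its own; origin at its centre on the board's surface (6 mm above the counter), axes parallel to the board's. It lies at +150 mm or -150 mm along the board's y, its outer edge at the inner face of a stop strip.
- white_bay: the white bay, of the same size, on the other half of the board; a small tin stands on it.
- carton_center (a point): centre (half-way up) of the yellow carton with orange and white panels: rigid box, 110 mm along its x, 50 mm thick along its y, 180 mm tall along its z, 0.18 to 0.35 kg. It starts upright on the bare middle of the board, top 186 mm above the counter, broad faces (normal to its y) towards the bays. Pushed within 40 mm of its top it tips, not slides; past 16 degrees it falls by itself.
- top_a (a point): end of the carton's top edge line: 55 mm along its x from the middle of its top face, half-way through its thickness
- top_b (a point): the same at -55 mm
- foot_a (a point): the same on the bottom face, 55 mm along the carton's x from its middle
- foot_b (a point): the same at -55 mm
- tin: low round metal tin, 56 mm across, 45 mm high, on the white bay; origin under its centre. Leave alone.
- green_carton: green carton, 95 x 50 x 140 mm, standing beyond the board; origin under its centre. Leave alone.
- detergent: white detergent bottle, 84 mm across, 210 mm tall, left of the board; origin under its centre. Leave alone.
- softener: blue softener bottle, 72 mm across, 180 mm tall, right of the board; origin under its centre. Leave alone.
- stain_jar: grey jar, 70 mm across, 90 mm high, beyond the board; origin under its centre. Leave alone.
- brush: laundry brush lying right of the board; origin under its middle. Leave alone.
- scoop: green measuring cup, 70 mm across, 60 mm high, left of the board; origin under its centre. Leave alone.
Not all that is in view belongs to the job. Of the things like the part that bears carton_center, leave any that is pink; of the rest the larger one is meant.

How it is judged:
By the outcome, as a careful person would: the job done as asked, in the order asked, and still so for the second after the job is handed in, with the robot touching nothing.
It also fails if it takes over 54 s, if anything falls off the work surface, if the arm or the gripper's body presses on something with over 40 N, if the wrist force passes 120 N, or if a joint passes its speed limit or range.

## Robot

A 6-joint arm with a two-finger parallel gripper is mounted at the origin on the work surface. World frame = base frame: x ahead of the robot, y to its left, z up, the work surface at z = 0. Lengths are in mm, angles in rad, forces in N, time in s.
With the tool pointing down it reaches from about 400 to 825 mm from the base axis. Payload 7 kg.
Tool frame: the origin (TCP) lies on the centre line of the jaws, within the pads' length; the fingertips stand arm.tips_ahead ahead of it and the grasp point (between the pads) lies 6 mm ahead of it (arm.tips_ahead is the distance from the TCP to the fingertips, in mm); z points along the fingers, y is the line along which they close (so a half turn about z gives the same grasp; the last joint's range is limited). The gripper opens to 85 mm and grips with 20 to 120 N. Pads are 22 mm wide; open, the fingers measure 114 mm over their backs; the gripper's body (76 mm by 85 mm) begins 54 mm behind the grasp point. The pads swing forward as they close: fully open they stand 13 mm farther back than shut.
Start: joints at [-0.961, 0.359, 0.012, 0, -1.224, -0.288], TCP at [213.459, -640.336, 256.302] pointing down, gripper open.
Joint ranges: [-3.07, 3.07], [-1.43, 2.12], [-1.02, 1.25], [-3.03, 1.67], [-3.05, -0], [-3.03, 3.03]. Speed limits (rad/s): [2.39, 2.39, 3.01, 3.14, 3.14, 3.14].

## Interface

Orientations are given as a unit quaternion [w, x, y, z].
In Python, from rig import arm gives the robot as it stands. The module is installed in compiled form; this text tells all that it offers.
- The arm moves only by the shell command python3 -m crank 'ROWS' [OPENING] [FORCE]. ROWS is JSON, a list of rows, each an object of numbers: "x", "y", "z": the shift along the tool's x, y, z in cm; "rx", "ry", "rz": the turn, a rotation vector about the tool's x, y, z in degrees. In form: [{"x": .., "y": .., "z": .., "rx": .., "ry": .., "rz": ..}, ...]. A call has exactly 5 rows; each row is the pose to reach, as a shift and turn from the pose commanded when the call began, along the tool's axes at that moment; what a row does not reach only later rows make up. A row lasts 1/12 s, in which the tool goes at most 41.7 mm and 7.16 degrees, less where a joint would pass 70% of its speed; a pose out of reach is approached as far as the arm can. A call with a gripper value outside its range is refused whole. OPENING is the opening in per cent of the stroke, from 0 (shut) to 100 (fully open), set as the call begins (- or left out, the last holds). The fingers move at their own pace and stop on an object; FORCE is the grip in N (left out, the last holds). Time passes only in rows, so rows that repeat a pose let the fingers close, or fill a call up. It gives the time, the measured TCP pose, the force, the opening and the grip force at its end, in the units of the state.
- arm.observe(): the state, without advancing time (a new reading comes with each control period).
- arm.get_image(name): name is "scene" or "top" or "wrist"; returns the picture (400x640x3 uint8, red, green, blue); there is no depth.
- arm.camera_model(name): a dict with "fx", "fy", "cx", "cy" (pixels), "k1" (the pictures are not rectified: a ray, as slopes to the right and down, at radius r is drawn at 1 + k1 r^2 times it, then the intrinsics apply), "cam_to_world" (4x4, takes a point from camera to world coordinates); the wrist camera has in their place "mount" (4x4, takes a point from camera to tool coordinates, whose origin is the TCP and whose axes are the flange's). Camera axes: x right, y up, looking along -z (the intrinsics and any distortion apply to the point x, -y, -z); pixel columns grow to the right and rows downward; lengths in mm; the calibration is good to about 2 mm. A picture is of the moment at which its call begins: read the wrist's pose just before it. camera_model takes no time and is no camera call.
- arm.finish_job(): hands the job in; it is judged then, once.
The state is a dict: "time": time; "qpos": joint angles; "qd": joint speeds; "effort": joint torques, N m; "position": TCP position; "orientation": TCP orientation; "ft_force": force on the tool from outside, world axes, zero at the start; "wrist_torque": the same for the moment, N m; "finger_gap": finger opening in mm; "grip_force": force on a finger pad.
Only numpy, scipy, OpenCV 4.12 (cv2) and the standard library are available. Lean on these libraries where they do the work, as an engineer would, in place of code of your own. Each camera call takes 0.05 s, during which the arm holds its last target. There are 200 camera calls.

## Working session

There is one attempt and no reset: what is moved stays moved. The work goes in short steps, Python scripts to look and compute and a shell command to move; the robot and the scene stay as the last step left them, time stands still between calls to the robot, and variables do not carry over. Pictures are saved under pics/ and viewed, at most 10 in all, crops included, and the job is handed in when it is done.

```bash
mkdir -p pics
python3 - <<'E'
from rig import arm
import cv2, numpy as np
s=arm.observe();print({k:np.round(v,3).tolist() for k,v in s.items()}, arm.tips_ahead)
ims=[]
for n in("scene","top"):
    im=arm.get_image(n);cv2.imwrite(f"pics/{n}0.png",im[:,:,::-1]);m=arm.camera_model(n)
    print(n,{k:np.round(v,3).tolist() for k,v in m.items()})
print(arm.camera_model("wrist"))
E
```

```text
{'time': 0.0, 'qpos': [-0.961, 0.359, 0.011, -0.0, -1.224, -0.288], 'qd': [-0.0, 0.001, 0.0, 0.0, 0.0, 0.002], 'effort': [0.001, -58.332, 29.343, 6.938, -0.006, 0.0], 'position': [213.319, -639.933, 255.351], 'orientation': [-0.0, -0.16, 0.987, 0.001], 'ft_force': [-0.708, -0.254, -0.224], 'wrist_torque': [0.011, -0.026, 0.042], 'grip_force': 0.0, 'finger_gap': 85.664} 25.0
scene {'fx': 392.905, 'fy': 392.905, 'cx': 318.646, 'cy': 198.735, 'k1': -0.04, 'cam_to_world': [[-0.625, -0.65, 0.433, 1072.151], [0.781, -0.529, 0.333, 436.166], [0.013, 0.546, 0.838, 1159.875], [0.0, 0.0, 0.0, 1.0]]}
top {'fx': 485.813, 'fy': 485.813, 'cx': 324.729, 'cy': 203.578, 'k1': -0.122, 'cam_to_world': [[-0.002, 0.996, -0.084, 449.773], [-1.0, 0.0, 0.02, 28.694], [0.02, 0.084, 0.996, 1566.344], [0.0, 0.0, 0.0, 1.0]]}
{'fx': 360.1798937386843, 'fy': 360.1798937386843, 'cx': 322.3116736310178, 'cy': 188.4664624374582, 'k1': -0.02467006372365942, 'mount': array([[ 2.31853605e-03,  9.63545482e-01,  2.67534538e-01,
         6.74649424e+01],
       [ 9.99997234e-01, -2.12850791e-03, -1.00030246e-03,
         7.60767617e-01],
       [-3.94387536e-04,  2.67536118e-01, -9.63547752e-01,
        -1.17200573e+02],
       [ 0.00000000e+00,  0.00000000e+00,  0.00000000e+00,
         1.00000000e+00]])}
```

View pics/scene0.png

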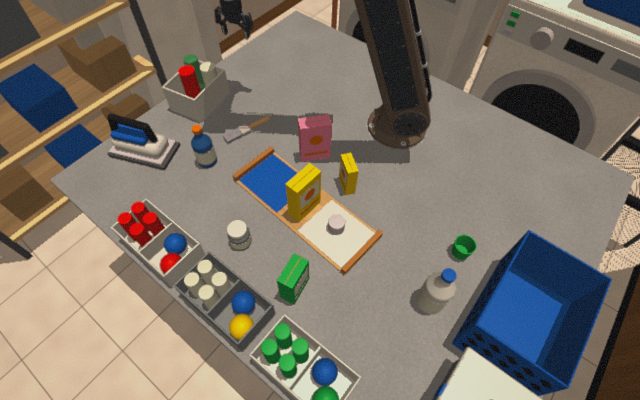

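View pics/top0.png

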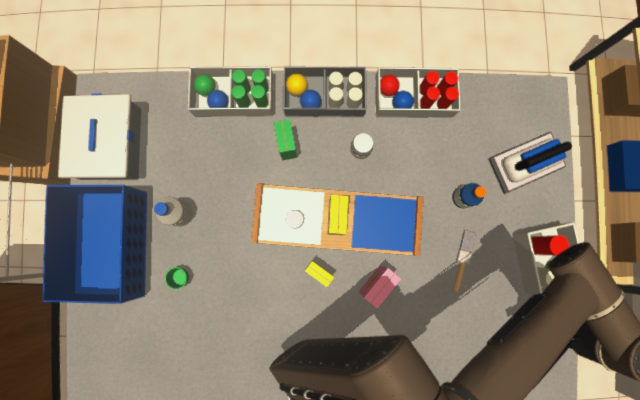

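The scene view shows three lookalikes. In the top view they are a yellow carton on the board at (339,214), a small yellow one off the board at (320,272), and a pink one at (380,287). I choose the larger yellow one on the board. The blue bay is at (385,223), on the −y side, and the tin is at (294,219).

```bash
cat > h.py <<'E'
from rig import arm
import cv2, numpy as np
from scipy.spatial.transform import Rotation as R
def T(n,s=None):
    m=arm.camera_model(n)
    if n!="wrist": return m,np.array(m["cam_to_world"])
    s=s or arm.observe(); q=s["orientation"]
    W=np.eye(4);W[:3,:3]=R.from_quat([q[1],q[2],q[3],q[0]]).as_matrix();W[:3,3]=s["position"]
    return m,W@np.array(m["mount"])
def cast(n,px,z,s=None):
    m,C=T(n,s);K=np.array([[m["fx"],0,m["cx"]],[0,m["fy"],m["cy"]],[0,0,1]])
    u=cv2.undistortPoints(np.array(px,float).reshape(-1,1,2),K,np.array([m["k1"],0,0,0]))[:,0]
    d=np.c_[u[:,0],-u[:,1],-np.ones(len(u))]@C[:3,:3].T
    o=C[:3,3];return o+d*((z-o[2])/d[:,2])[:,None]
def mask(im,lo,hi,roi=None):
    h=cv2.cvtColor(im,cv2.COLOR_RGB2HSV);m=cv2.inRange(h,np.array(lo),np.array(hi))
    if roi: k=np.zeros_like(m);x0,y0,x1,y1=roi;k[y0:y1,x0:x1]=255;m&=k
    return m
def rect(m):
    c=max(cv2.findContours(m,cv2.RETR_EXTERNAL,cv2.CHAIN_APPROX_NONE)[0],key=cv2.contourArea)
    return cv2.boxPoints(cv2.minAreaRect(c)),c
E
python3 - <<'E'
from h import *
im=cv2.imread("pics/top0.png")[:,:,::-1].copy()
b,_=rect(mask(im,(105,100,60),(125,255,255),(345,180,430,260)));p=cast("top",b,6)
print("blue",b.round(1).tolist(),p.round(1).tolist(),p.mean(0))
y,c=rect(mask(im,(20,120,60),(35,255,255),(320,180,355,250)))
print("yellow",y.round(1).tolist(),cast("top",y,186).round(1).tolist(),cast("top",y,186).mean(0))
w,_=rect(mask(im,(0,0,140),(179,50,255),(250,180,330,260)));p=cast("top",w,6);print("white",p.round(1).tolist(),p.mean(0))
cr=cv2.resize(im[170:310,240:440],None,fx=4,fy=4,interpolation=2);cv2.imwrite("pics/crop0.png",cr[:,:,::-1])
E
```

```text
blue [[351.70001220703125, 246.6999969482422], [355.3999938964844, 195.10000610351562], [416.29998779296875, 199.5], [412.6000061035156, 251.0]] [[442.1, -88.3, 6.0], [608.4, -101.2, 6.0], [594.3, -300.1, 6.0], [427.2, -285.5, 6.0]] [ 517.97147525 -193.75473722    6.        ]
yellow [[327.6000061035156, 233.8000030517578], [329.3999938964844, 193.89999389648438], [348.6000061035156, 194.8000030517578], [346.70001220703125, 234.6999969482422]] [[479.5, -6.5, 186.0], [593.5, -12.0, 186.0], [591.0, -66.7, 186.0], [476.9, -60.9, 186.0]] [535.24096626 -36.55377667 186.        ]
white [[465.5, 213.1, 6.0], [634.4, 201.1, 6.0], [618.3, 0.9, 6.0], [449.6, 14.5, 6.0]] [541.9203574  107.40995657   6.        ]
```

View pics/crop0.png

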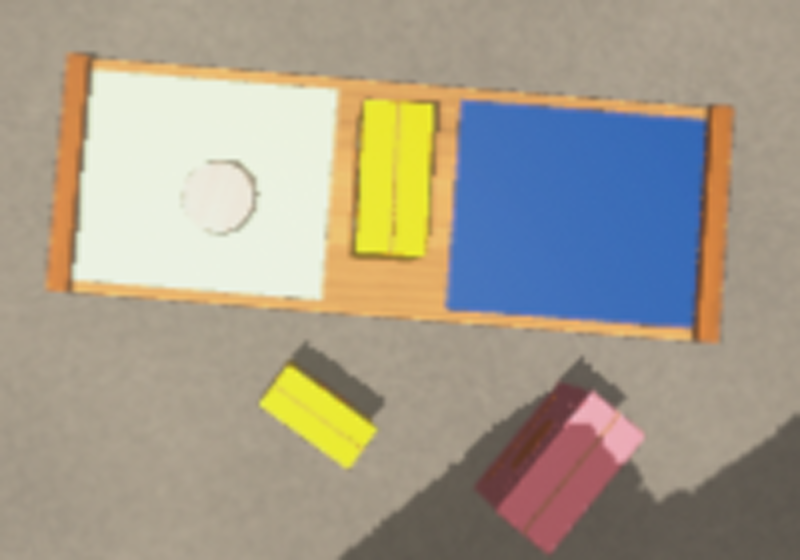

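The crop confirms it. The large yellow carton stands on the bare wood at crop (395,180), with the small yellow one at (318,415) and the pink one at (560,470) off the board. Next I compute the move to a spot behind it, on the tin side, with the fingers part open and aligned with the board.

```bash
cat >> h.py <<'E'
B=np.array([530,-43.]);d=np.array([-.0793,-.9969]);u=np.array([.9969,-.0793])
def bf(p): v=np.asarray(p)[...,:2]-B; return np.c_[v@d,v@u]
def goto(s,l,z):
    o=arm.observe();q=o["orientation"];M=R.from_quat([q[1],q[2],q[3],q[0]])
    G=R.from_matrix(np.c_[[*d,0],[*u,0],[0,0,-1]])
    t=np.r_[B+s*d+l*u,z]
    print("t",o["time"],"now s,l,z",bf(o["position"]).round(1),o["position"][2].round(1),"F",o["ft_force"].round(1))
    print("dxyz cm",(M.inv().apply(t-o["position"])/10).round(2),"rot",((M.inv()*G).as_rotvec()*57.2958).round(2))
E
python3 -c "
from h import *
goto(-80,5,262)"
```

```text
Traceback (most recent call last):
  File "h.py", line 26, in goto
    G=R.from_matrix(np.c_[[*d,0],[*u,0],[0,0,-1]])
  File "scipy/spatial/transform/_rotation.pyx", line 1143, in scipy.spatial.transform._rotation.Rotation.from_matrix
ValueError: Non-positive determinant (left-handed or null coordinate frame) in rotation matrix 0: [[-0.0793  0.9969  0.    ]
 [-0.9969 -0.0793  0.    ]
 [ 0.      0.     -1.    ]].
```

```bash
sed -i 's/np.c_\[\[\*d,0\],\[\*u,0\],/np.c_[[*d,0],[*-u,0],/' h.py
python3 -c "
from h import *
goto(-80,5,262)"
```

```text
t 0.1 now s,l,z [[ 620.3 -268.3]] 255.5 F [-0.2 -0.2  0.1]
dxyz cm [-52.5   53.8   -0.58] rot [ 8.000e-02  4.000e-02 -6.702e+01]
```

```bash
python3 -m crank '[{"x":-2.9,"y":3,"z":-0.2,"rz":-7},{"x":-5.8,"y":6,"z":-0.4,"rz":-14},{"x":-8.7,"y":8.9,"z":-0.5,"rz":-21},{"x":-11.6,"y":11.9,"z":-0.6,"rz":-28},{"x":-14.5,"y":14.9,"z":-0.6,"rz":-34}]' 60 && python3 -c "
from h import *
goto(-80,5,262)"
```

```text
validation failed for argument at $[0]...
```

```bash
python3 -m crank '[{"x":-2.9,"y":3.0,"z":-0.2,"rx":0,"ry":0,"rz":-7},{"x":-5.8,"y":6.0,"z":-0.4,"rx":0,"ry":0,"rz":-14},{"x":-8.7,"y":8.9,"z":-0.5,"rx":0,"ry":0,"rz":-21},{"x":-11.6,"y":11.9,"z":-0.6,"rx":0,"ry":0,"rz":-28},{"x":-14.5,"y":14.9,"z":-0.6,"rx":0,"ry":0,"rz":-34}]' 60 && python3 -c "
from h import *
goto(-80,5,262)"
```

```text
time: 0.52
position: [304.1, -451.5, 262.0]
orientation: [-0.0, -0.444, 0.896, 0.0]
ft_force: [1.3, -1.2, 0.1]
finger_gap: 50.8
grip_force: 0.0
t 0.5167 now s,l,z [[ 425.2 -192.8]] 262.0 F [ 1.3 -1.2  0.1]
dxyz cm [-5.320e+01  1.063e+01  1.000e-02] rot [ 2.000e-02  1.000e-02 -3.269e+01]
```

```bash
python3 -m crank '[{"x":-4,"y":0.8,"z":0,"rx":0,"ry":0,"rz":-6.6},{"x":-8,"y":1.6,"z":0,"rx":0,"ry":0,"rz":-13.2},{"x":-12,"y":2.4,"z":0,"rx":0,"ry":0,"rz":-19.8},{"x":-16,"y":3.2,"z":0,"rx":0,"ry":0,"rz":-26.4},{"x":-20,"y":4,"z":0,"rx":0,"ry":0,"rz":-32.7}]' && python3 -c "
from h import *
goto(-80,5,262)"
```

```text
time: 0.93
position: [394.2, -268.4, 262.3]
orientation: [0.0, -0.679, 0.735, -0.0]
ft_force: [0.6, -0.0, 0.4]
finger_gap: 51.3
grip_force: 0.0
t 0.9333 now s,l,z [[ 235.5 -117.5]] 262.3 F [ 0.6 -0.   0.4]
dxyz cm [-31.54 -12.25   0.04] rot [-0.01  0.01  0.01]
```

```bash
python3 -m crank '[{"x":-3.8,"y":-1.5,"z":0,"rx":0,"ry":0,"rz":0},{"x":-7.6,"y":-3,"z":0,"rx":0,"ry":0,"rz":0},{"x":-11.4,"y":-4.4,"z":0,"rx":0,"ry":0,"rz":0},{"x":-15.2,"y":-5.9,"z":0,"rx":0,"ry":0,"rz":0},{"x":-19,"y":-7.4,"z":0,"rx":0,"ry":0,"rz":0}]' >/dev/null; python3 -m crank '[{"x":-3.1,"y":-1.2,"z":0,"rx":0,"ry":0,"rz":0},{"x":-6.2,"y":-2.4,"z":0,"rx":0,"ry":0,"rz":0},{"x":-9.3,"y":-3.6,"z":0,"rx":0,"ry":0,"rz":0},{"x":-12.5,"y":-4.8,"z":0,"rx":0,"ry":0,"rz":0},{"x":-12.5,"y":-4.8,"z":0,"rx":0,"ry":0,"rz":0}]' >/dev/null
python3 - <<'E'
from h import *
goto(-80,5,182)
s=arm.observe();im=arm.get_image("wrist");cv2.imwrite("pics/w1.png",im[:,:,::-1])
E
```

```text
t 1.7667 now s,l,z [[-81.3   7.9]] 261.5 F [ 1.3 -0.6  0.1]
dxyz cm [0.13 0.29 7.95] rot [ 0.    0.   -0.14]
```

View pics/w1.png

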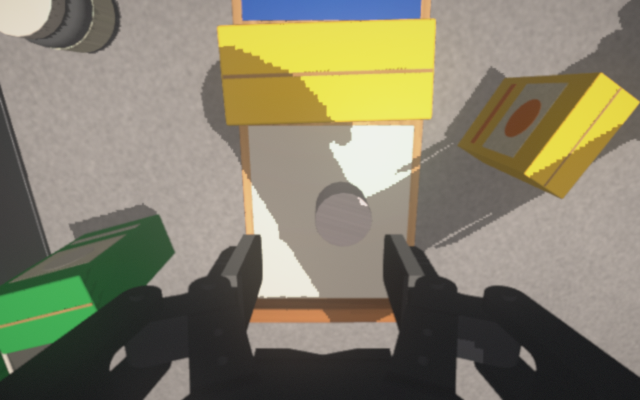

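The wrist view shows the carton top with corners (219,26), (434,20), (433,118) and (226,124). The fingers are behind it, with nothing in the way below.

```bash
python3 - <<'E'
from h import *
p=bf(cast("wrist",[(219,26),(434,20),(433,118),(226,124)],186));print(p.round(1),p.mean(0))
E
python3 -m crank '[{"x":0,"y":0,"z":2,"rx":0,"ry":0,"rz":0},{"x":0,"y":0.1,"z":4,"rx":0,"ry":0,"rz":0},{"x":0.1,"y":0.2,"z":6,"rx":0,"ry":0,"rz":0},{"x":0.1,"y":0.3,"z":8,"rx":0,"ry":0,"rz":0},{"x":0.1,"y":0.3,"z":8,"rx":0,"ry":0,"rz":0}]'
```

```text
[[ 17.7  57.7]
 [ 20.5 -48.9]
 [-27.4 -52. ]
 [-30.6  57.5]] [-4.96770434  3.57322921]
time: 2.23
position: [536.3, 31.2, 178.5]
orientation: [-0.003, -0.676, 0.737, 0.002]
ft_force: [-0.4, -0.0, -0.5]
finger_gap: 51.3
grip_force: 0.0
```

```bash
python3 -m crank '[{"x":1,"y":0,"z":0,"rx":0,"ry":0,"rz":0},{"x":2,"y":0,"z":0,"rx":0,"ry":0,"rz":0},{"x":2.8,"y":0,"z":0,"rx":0,"ry":0,"rz":0},{"x":3.4,"y":0,"z":0,"rx":0,"ry":0,"rz":0},{"x":4,"y":0,"z":0,"rx":0,"ry":0,"rz":0}]'; python3 -m crank '[{"x":0.5,"y":0,"z":0,"rx":0,"ry":0,"rz":0},{"x":1,"y":0,"z":0,"rx":0,"ry":0,"rz":0},{"x":1.5,"y":0,"z":0,"rx":0,"ry":0,"rz":0},{"x":2.0,"y":0,"z":0,"rx":0,"ry":0,"rz":0},{"x":2.5,"y":0,"z":0,"rx":0,"ry":0,"rz":0}]'
python3 - <<'E'
from h import *
goto(0,5,178)
cv2.imwrite("pics/s2.png",arm.get_image("scene")[90:310,180:440,::-1].repeat(2,0).repeat(2,1))
E
```

```text
time: 2.65
position: [536.2, -8.3, 183.3]
orientation: [0.001, -0.676, 0.737, -0.0]
ft_force: [0.1, 0.6, 1.2]
finger_gap: 50.9
grip_force: 0.2
time: 3.07
position: [533.7, -32.7, 182.3]
orientation: [-0.0, -0.677, 0.736, 0.0]
ft_force: [-0.6, 0.7, 0.9]
finger_gap: 51.4
grip_force: 0.1
t 3.0667 now s,l,z [[-10.5   2.9]] 182.3 F [-0.6  0.7  0.9]
dxyz cm [ 1.05 -0.22  0.43] rot [ 0.   -0.   -0.31]
```

View pics/s2.png

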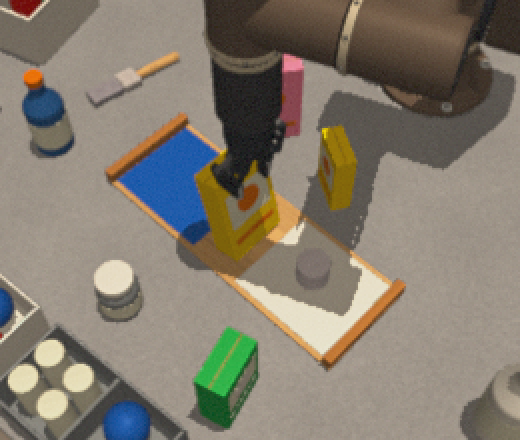

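The carton is tilting toward the blue bay (crop (237,205)) with the fingers behind its top. I keep pushing.

```bash
python3 -m crank '[{"x":0.7,"y":0,"z":0,"rx":0,"ry":0,"rz":0},{"x":1.4,"y":0,"z":0,"rx":0,"ry":0,"rz":0},{"x":2.1,"y":0,"z":0,"rx":0,"ry":0,"rz":0},{"x":2.8,"y":0,"z":0,"rx":0,"ry":0,"rz":0},{"x":3.5,"y":0,"z":0,"rx":0,"ry":0,"rz":0}]'; python3 -m crank '[{"x":0,"y":0,"z":-1,"rx":0,"ry":0,"rz":0},{"x":-1.0,"y":0,"z":-2,"rx":0,"ry":0,"rz":0},{"x":-4,"y":0,"z":-2,"rx":0,"ry":0,"rz":0},{"x":-7,"y":0,"z":-2,"rx":0,"ry":0,"rz":0},{"x":-10,"y":0,"z":-2,"rx":0,"ry":0,"rz":0}]'
python3 - <<'E'
from h import *
goto(-35,3,32)
cv2.imwrite("pics/w3.png",arm.get_image("wrist")[:,:,::-1])
E
```

```text
time: 3.53
position: [530.7, -67.9, 182.3]
orientation: [-0.0, -0.676, 0.737, 0.0]
ft_force: [0.2, 0.5, 0.4]
finger_gap: 51.2
grip_force: 0.0
time: 3.95
position: [539.7, 34.0, 203.9]
orientation: [0.001, -0.676, 0.737, -0.0]
ft_force: [0.1, -0.0, 0.3]
finger_gap: 51.6
grip_force: 0.0
t 3.95 now s,l,z [[-77.5   3.6]] 203.9 F [ 0.1 -0.   0.3]
dxyz cm [ 4.27  0.06 17.19] rot [-0.11  0.05 -0.38]
```

View pics/w3.png

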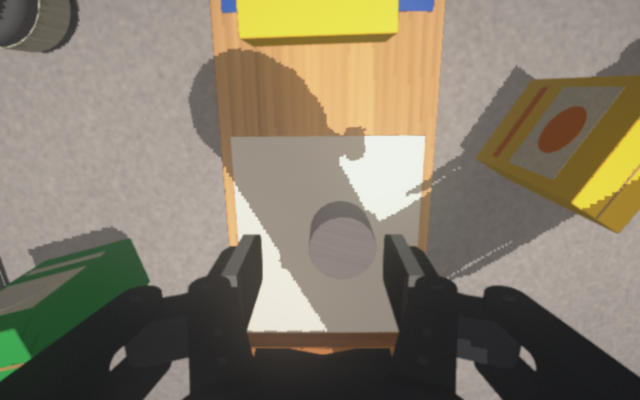

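The carton has fallen flat. Its foot edge runs from (243,42) to (397,37). I measure its pose from here and from the top view.

Run:
```python
from h import *
print("foot bottom",bf(cast("wrist",[(243,42),(397,37)],6)).round(1))
im=arm.get_image("top");cv2.imwrite("pics/t3.png",im[180:300,240:440,::-1].repeat(4,0).repeat(4,1))
y,c=rect(mask(im,(20,100,60),(35,255,255),(330,180,430,258)));p=bf(cast("top",y,56))
print(p.round(1),p.mean(0))
```

```text
foot bottom [[ 22.2  69.4]
 [ 25.7 -56.6]]
[[ 23.7 -49.5]
 [ 20.4  60.9]
 [203.3  67.3]
 [205.5 -43.6]] [113.23783537   8.7918287 ]
```

View pics/t3.png

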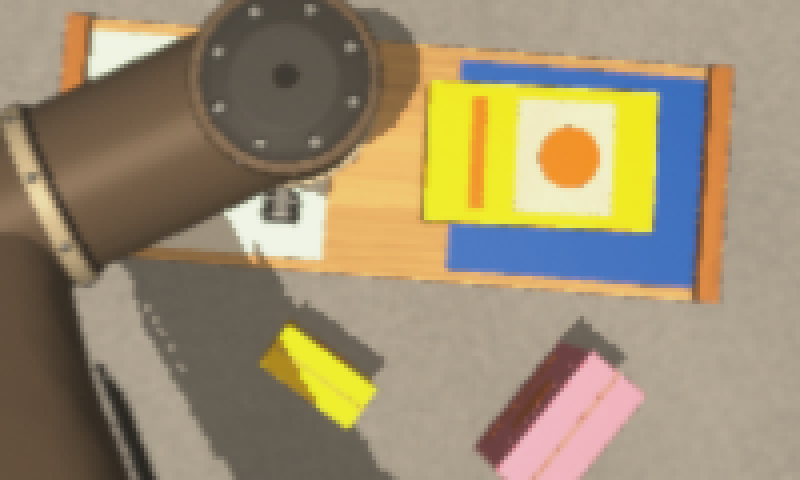

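```bash
python3 -m crank '[{"x":2,"y":-0.3,"z":3.5,"rx":0,"ry":0,"rz":0},{"x":4,"y":-0.5,"z":7,"rx":0,"ry":0,"rz":-0.4},{"x":4,"y":-0.5,"z":10.5,"rx":0,"ry":0,"rz":-0.4},{"x":4,"y":-0.5,"z":14,"rx":0,"ry":0,"rz":-0.4},{"x":4,"y":-0.5,"z":15.5,"rx":0,"ry":0,"rz":-0.4}]' 75; python3 -c "
from h import *
goto(5,9,36)"
```

```text
time: 4.47
position: [539.0, -8.4, 44.2]
orientation: [-0.002, -0.679, 0.735, 0.001]
ft_force: [-0.7, -0.2, -0.0]
finger_gap: 64.1
grip_force: 0.0
t 4.4667 now s,l,z [[-35.3   6.3]] 44.2 F [-0.7 -0.2 -0. ]
dxyz cm [ 4.02 -0.28  0.83] rot [ 0.22 -0.07  0.02]
```

```bash
python3 -m crank '[{"x":0,"y":-0.2,"z":0.5,"rx":0,"ry":0,"rz":0},{"x":1,"y":-0.2,"z":0.7,"rx":0,"ry":0,"rz":0},{"x":2.2,"y":-0.2,"z":0.7,"rx":0,"ry":0,"rz":0},{"x":3.4,"y":-0.2,"z":0.7,"rx":0,"ry":0,"rz":0},{"x":4,"y":-0.2,"z":0.7,"rx":0,"ry":0,"rz":0}]';python3 -m crank '[{"x":0.5,"y":0,"z":0,"rx":0,"ry":0,"rz":0},{"x":1,"y":0,"z":0,"rx":0,"ry":0,"rz":0},{"x":1.5,"y":0,"z":0,"rx":0,"ry":0,"rz":0},{"x":2,"y":0,"z":0,"rx":0,"ry":0,"rz":0},{"x":2.5,"y":0,"z":0,"rx":0,"ry":0,"rz":0}]'; python3 -c "
from h import *
goto(60,9,36)
im=arm.get_image('top');cv2.imwrite('pics/t4.png',im[180:300,240:440,::-1].repeat(4,0).repeat(4,1))
im=arm.get_image('wrist');cv2.imwrite('pics/w4.png',im[:,:,::-1])
y,c=rect(mask(im,(20,100,60),(35,255,255)));print(y.round(1).tolist(), bf(cast('wrist',y,56)).round(1))"
```

```text
time: 4.88
position: [540.2, -49.3, 41.7]
orientation: [0.001, -0.679, 0.734, -0.001]
ft_force: [0.0, -0.1, -0.4]
finger_gap: 64.1
grip_force: 0.0
time: 5.3
position: [538.1, -73.0, 40.6]
orientation: [0.0, -0.679, 0.734, -0.0]
ft_force: [-0.0, 1.9, 0.9]
finger_gap: 64.1
grip_force: 1.0
t 5.3 now s,l,z [[29.2 10.4]] 40.6 F [-0.   1.9  0.9]
dxyz cm [3.08 0.15 0.46] rot [-0.04  0.02  0.1 ]
[[129.0, 0.0], [545.0, 0.0], [545.0, 283.0], [129.0, 283.0]] [[118.8  59.8]
 [119.3 -47.9]
 [ 37.3 -61.5]
 [ 37.   71.1]]
```

View pics/w4.png

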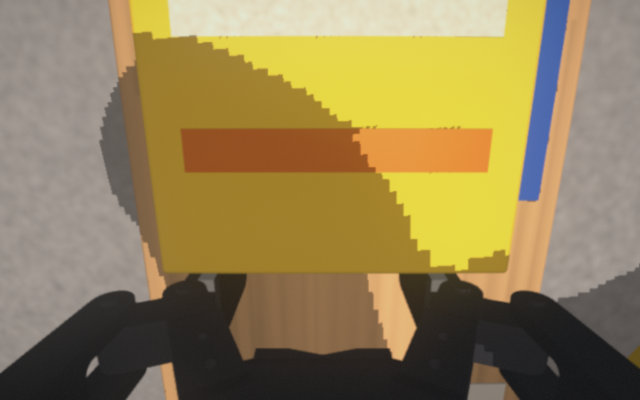

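Both fingers sit on the foot face and the carton is square to them; its foot edge is at row 272, columns 162–510. I push on slowly until it meets the stop.

```bash
python3 -m crank '[{"x":0.5,"y":0,"z":0,"rx":0,"ry":0,"rz":0},{"x":1,"y":0,"z":0,"rx":0,"ry":0,"rz":0},{"x":1.5,"y":0,"z":0,"rx":0,"ry":0,"rz":0},{"x":2,"y":0,"z":0,"rx":0,"ry":0,"rz":0},{"x":2.3,"y":0,"z":0,"rx":0,"ry":0,"rz":0}]';python3 -m crank '[{"x":0.1,"y":0,"z":0,"rx":0,"ry":0,"rz":0},{"x":0.2,"y":0,"z":0,"rx":0,"ry":0,"rz":0},{"x":0.3,"y":0,"z":0,"rx":0,"ry":0,"rz":0},{"x":0.4,"y":0,"z":0,"rx":0,"ry":0,"rz":0},{"x":0.5,"y":0,"z":0,"rx":0,"ry":0,"rz":0}]'; python3 -c "
from h import *
goto(60,9,36)
im=arm.get_image('top')
y,c=rect(mask(im,(20,100,60),(35,255,255),(330,180,430,258)));p=bf(cast('top',y,56));print(p.round(1).tolist())"
```

```text
time: 5.82
position: [535.8, -96.3, 40.2]
orientation: [-0.0, -0.679, 0.734, 0.0]
ft_force: [-0.1, 1.0, -0.1]
finger_gap: 64.2
grip_force: 0.6
time: 6.23
position: [535.5, -100.7, 40.2]
orientation: [-0.0, -0.679, 0.734, 0.0]
ft_force: [-0.1, -0.2, -0.5]
finger_gap: 64.0
grip_force: 0.4
t 6.2333 now s,l,z [[57.1 10. ]] 40.2 F [-0.1 -0.2 -0.5]
dxyz cm [0.29 0.1  0.42] rot [ 0.01 -0.    0.09]
[[67.8, -49.5], [67.7, 60.2], [248.6, 61.7], [247.6, -48.6]]
```

Nearly there. I creep forward 2 mm per call and watch the force.

```bash
python3 -m crank '[{"x":0.05,"y":0,"z":0,"rx":0,"ry":0,"rz":0},{"x":0.1,"y":0,"z":0,"rx":0,"ry":0,"rz":0},{"x":0.15,"y":0,"z":0,"rx":0,"ry":0,"rz":0},{"x":0.2,"y":0,"z":0,"rx":0,"ry":0,"rz":0},{"x":0.2,"y":0,"z":0,"rx":0,"ry":0,"rz":0}]'|grep force;python3 -m crank '[{"x":0.05,"y":0,"z":0,"rx":0,"ry":0,"rz":0},{"x":0.1,"y":0,"z":0,"rx":0,"ry":0,"rz":0},{"x":0.15,"y":0,"z":0,"rx":0,"ry":0,"rz":0},{"x":0.2,"y":0,"z":0,"rx":0,"ry":0,"rz":0},{"x":0.2,"y":0,"z":0,"rx":0,"ry":0,"rz":0}]' | grep force; python3 -c "
from h import *
goto(60,9,36)"
```

```text
ft_force: [-0.5, 0.5, -1.1]
grip_force: 0.2
ft_force: [-1.5, 12.5, 1.5]
grip_force: 6.3
t 7.1167 now s,l,z [[59.5 10.4]] 40.4 F [-1.5 12.5  1.5]
dxyz cm [0.05 0.14 0.44] rot [-0.05  0.11  0.05]
```

Contact with the stop: the force has risen to 12.5 N. I press another 1 mm, then back off.

```bash
python3 -m crank '[{"x":0.05,"y":0,"z":0,"rx":0,"ry":0,"rz":0},{"x":0.1,"y":0,"z":0,"rx":0,"ry":0,"rz":0},{"x":0.1,"y":0,"z":0,"rx":0,"ry":0,"rz":0},{"x":0.1,"y":0,"z":0,"rx":0,"ry":0,"rz":0},{"x":0.1,"y":0,"z":0,"rx":0,"ry":0,"rz":0}]'|grep force;python3 -m crank '[{"x":-0.5,"y":0,"z":0,"rx":0,"ry":0,"rz":0},{"x":-2,"y":0,"z":0,"rx":0,"ry":0,"rz":0},{"x":-4,"y":0,"z":0,"rx":0,"ry":0,"rz":0},{"x":-7,"y":0,"z":-1,"rx":0,"ry":0,"rz":0},{"x":-9,"y":0,"z":-4,"rx":0,"ry":0,"rz":0}]' | grep force;  python3 -m crank '[{"x":0,"y":0,"z":-4,"rx":0,"ry":0,"rz":0},{"x":0,"y":0,"z":-8,"rx":0,"ry":0,"rz":0},{"x":0,"y":0,"z":-12,"rx":0,"ry":0,"rz":0},{"x":0,"y":0,"z":-16,"rx":0,"ry":0,"rz":0},{"x":0,"y":0,"z":-18,"rx":0,"ry":0,"rz":0}]' | grep force; python3 -c "
from h import *
goto(60,9,36)
im=arm.get_image('top');cv2.imwrite('pics/t5.png',im[170:310,240:440,::-1].repeat(4,0).repeat(4,1))
y,c=rect(mask(im,(20,100,60),(35,255,255),(330,180,430,258)));p=bf(cast('top',y,56));print(p.round(1).tolist())
im=arm.get_image('scene');cv2.imwrite('pics/s5.png',im[90:310,180:440,::-1].repeat(3,0).repeat(3,1)[:600])"
```

```text
ft_force: [-1.6, 19.6, 2.8]
grip_force: 9.6
ft_force: [0.2, -0.3, 0.1]
grip_force: 0.0
ft_force: [2.2, 1.3, 0.1]
grip_force: 0.0
t 8.3667 now s,l,z [[-27.9  11.4]] 266.0 F [2.2 1.3 0.1]
dxyz cm [ 8.81  0.42 22.99] rot [-0.38  0.05  0.13]
[[67.4, -48.3], [68.1, 61.5], [251.5, 61.8], [249.8, -48.7]]
```

View pics/t5.png

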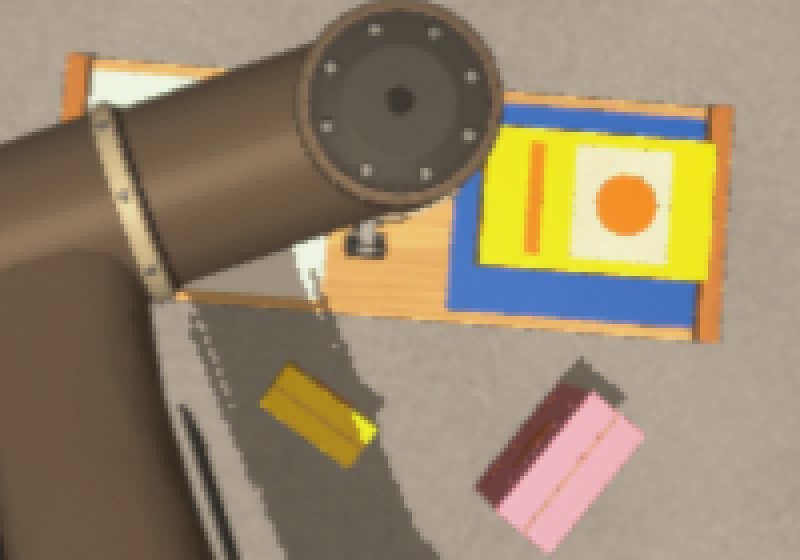

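View pics/s5.png

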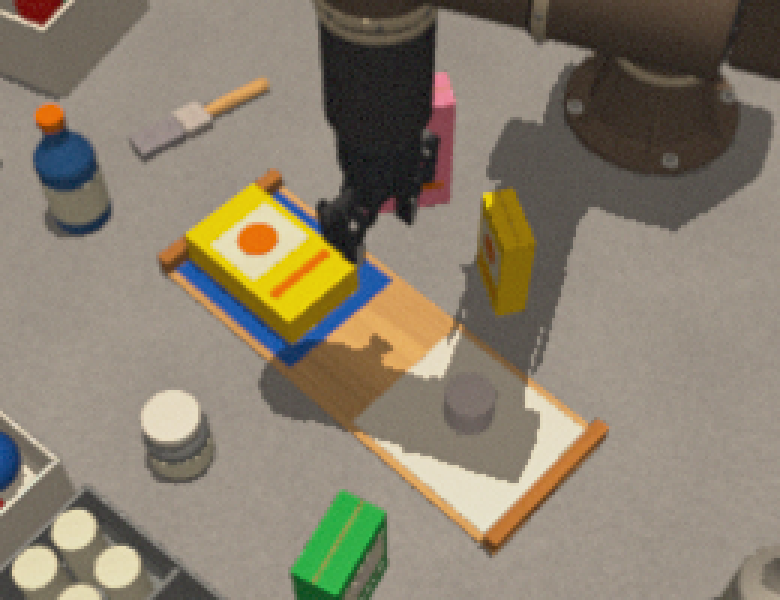

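The carton lies flat inside the blue bay. Its top end is against the stop at top crop (712,210), it looks square, and the bay shows blue around its other three sides. The tin and its neighbours look unmoved and the arm is clear, so I hand in.

```bash
python3 -c "
from rig import arm
print(arm.finish_job())"
```

```text
the job is handed in; nothing more can be done
None
```

The yellow carton was tipped into the blue bay and pushed flat, snug and square against its stop strip by pushing only; the other objects look unmoved in the last pictures, and the job was handed in at about 8.5 s.

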